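# Gather the washed mincer plates on their storage pin

### The job

Gather the three washed mincer plates on their storage pin: take the pin out of its forked rest and run it through the centre holes of all three plates while they still stand in the wire drainer. Lift them out together and lay the loaded pin back in both forks of the rest the way it lay before, tip up, with the plates hanging between the two forks. Do not drop a plate, and leave the other things on the boards where they are.

Things in the scene. Friction and masses are not known exactly. Their poses are not given: they have to be found in the camera images.
- drainer: Small steel wire drainer on a 128 x 84 mm drip tray, fixed. Origin: on the boards under its middle; z up; x level, along the plates' holes, pointing roughly to the robot's right. Eight prongs 4 mm thick, tops 58 mm up, at x = -19.5, -6.5, 6.5, 19.5 mm and y = 21 to 24 mm either side, keep the plates apart with 1.5 mm play. Nothing else is over 23 mm high; the -x end is open for the pin.
- drainer_axis (a point): Point 52 mm above the drainer's origin, in the middle of the middle plate's hole. The holes of the plates lie in line on the drainer's x through it, at x = -13, 0 and +13 mm. The plates come out straight upward, some 50 mm to clear the prongs.
- plate_fine: Round steel mincer plate with fine perforations, 70 mm across, 6 mm thick, plain centre hole 16 mm across; about 80 g. Origin: centre of the hole, mid thickness; x along the hole. It stands on edge in the drainer, farthest along +x.
- plate_medium: The same with middling perforations; the middle one in the drainer.
- plate_coarse: The same with nine large perforations; the first one in the drainer (at its -x end).
- rest: Rest for the pin, fixed: wooden foot 100 x 60 x 14 mm with two upright wire Y-forks, each with a V of 90 degrees, about 40 mm wide at the top. Origin: on the boards under the middle of the foot; x points level from the low fork to the high fork, z up. In the forks the pin lies over the rest's x, 30 degrees tip up.
- rest_low (a point): Where the pin's axis runs through the low fork when it lies there: 34 mm before the rest's origin, 62 mm up. This fork carries the pin's neck; the collar lies just past it on the high side (pin's origin about 10 mm on), and stops the pin from sliding down.
- rest_high (a point): Where the pin's axis runs through the high fork: 33.5 mm beyond the rest's origin, 101 mm up. This fork carries the shaft about 68 mm ahead of the collar; the wire arms are 5 mm thick.
- pin: Storage pin, 184 mm long, about 90 g, starts lying in the rest. Origin: centre of the front face of its 26 mm collar; x along the shaft to the tip; roll about x does not matter. Ahead: steel shaft 7 mm thick to x = 75 mm, then a cone to the tip at 92 mm. Behind: collar 4 mm thick, neck 8 mm thick to x = -22 mm, round wooden handle 18 mm thick on to x = -92 mm. Plates cannot pass the collar.
- pin_grip (a point): Point on the axis of the pin's handle, 50 mm behind the pin's origin: a good place to grip.
- pin_tip (a point): The pin's tip, 92 mm ahead of the pin's origin.
- hob_cover: Pale wooden boards that cover the hob, the work surface for this job, fixed; top 58 mm above z = 0. Origin 20 mm below its top. A cream kettle, 244 mm high and about 200 mm across, stands on their far corner, centred within 20 mm of x = 0.81, y = 0.19 m.
- mug: Blue mug, 89 x 126 x 97 mm, at the back left; origin under its middle. Leave it.
- salt: Glass salt jar with dark cap, 41 mm across, 105 mm high, at the back; origin under its middle. Leave it.
- brush: Turquoise dish brush, 85 x 30 mm, 55 mm high, at the right; origin under its middle. Leave it.

How it is judged (in metres and radians):
On the way, in this order (a step that is already met when the one before it is completed fails the run):
1. the pin passes through the holes of all three plates while they still stand in the drainer (x of plate_fine in the frame of pin between 0.003 and 0.075 m and y of plate_fine in the frame of pin between -0.009 and 0.009 m and z of plate_fine in the frame of pin between -0.009 and 0.009 m and z of plate_fine in the frame of drainer between 0.04 and 0.066 m and x of plate_medium in the frame of pin between 0.003 and 0.075 m and y of plate_medium in the frame of pin between -0.009 and 0.009 m and z of plate_medium in the frame of pin between -0.009 and 0.009 m and z of plate_medium in the frame of drainer between 0.04 and 0.066 m and x of plate_coarse in the frame of pin between 0.003 and 0.075 m and y of plate_coarse in the frame of pin between -0.009 and 0.009 m and z of plate_coarse in the frame of pin between -0.009 and 0.009 m and z of plate_coarse in the frame of drainer between 0.04 and 0.066 m), for 0.1 s.
2. all three plates hang on the pin together, lifted clear of the drainer's prongs (x of plate_fine in the frame of pin between -0.002 and 0.078 m and y of plate_fine in the frame of pin between -0.009 and 0.009 m and z of plate_fine in the frame of pin between -0.009 and 0.009 m and height (world z) of each of plate_fine, plate_medium, plate_coarse above 0.148 m and x of plate_medium in the frame of pin between -0.002 and 0.078 m and y of plate_medium in the frame of pin between -0.009 and 0.009 m and z of plate_medium in the frame of pin between -0.009 and 0.009 m and x of plate_coarse in the frame of pin between -0.002 and 0.078 m and y of plate_coarse in the frame of pin between -0.009 and 0.009 m and z of plate_coarse in the frame of pin between -0.009 and 0.009 m), for 0.1 s.
At the end, for the whole second after the job is handed in: The pin lies still in both forks of the rest as at the start (origin and tip within 12 mm along the rest, 7 mm across and 9 mm in height of where they first lay), released, with all three plates threaded on its shaft between the collar and the high fork, and at rest (x of plate_fine in the frame of pin between -0.002 and 0.062 m and y of plate_fine in the frame of pin between -0.009 and 0.009 m and z of plate_fine in the frame of pin between -0.009 and 0.009 m and linear speed of each of plate_fine, plate_medium, plate_coarse, pin below 0.03 m/s and x of plate_medium in the frame of pin between -0.002 and 0.062 m and y of plate_medium in the frame of pin between -0.009 and 0.009 m and z of plate_medium in the frame of pin between -0.009 and 0.009 m and x of plate_coarse in the frame of pin between -0.002 and 0.062 m and y of plate_coarse in the frame of pin between -0.009 and 0.009 m and z of plate_coarse in the frame of pin between -0.009 and 0.009 m and x of pin in the frame of rest between -0.0382 and -0.0142 m and y of pin in the frame of rest between -0.007 and 0.007 m and z of pin in the frame of rest between 0.0578 and 0.0758 m and x of pin_tip in the frame of rest between 0.041472 and 0.065472 m and y of pin_tip in the frame of rest between -0.007 and 0.007 m and z of pin_tip in the frame of rest between 0.1038 and 0.1218 m); the robot touches nothing.
It fails at once if a plate falls on the boards (contact force between any of plate_fine, plate_medium, plate_coarse and hob_cover above 0.3 N).
It fails at once if a bystander is pushed more than 30 mm (distance of any of mug, salt, brush from where it was at the start of the episode above 0.03 m).
It also fails if it takes over 51 s, if anything falls off the work surface, if the arm or the gripper's body presses on something with over 40 N, if the wrist force passes 120 N, or if a joint passes its speed limit or range.

### The arm

A 7-joint arm with a two-finger parallel gripper is mounted at the origin on a cart in front of the work surface, level with it; the furniture and walls round the work are solid. World frame = base frame: x ahead of the robot, y to its left, z up, the work surface at z = 0. Lengths are in mm, angles in rad, forces in N, time in s.
With the tool pointing down it reaches from about 425 to 925 mm from the base axis. Payload 6.8 kg.
Tool frame: the origin (TCP) lies at the very end of the fingers, on their centre line; the grasp point (between the pads) lies 19 mm behind it; z points along the fingers, y is the line along which they close (so a half turn about z gives the same grasp; the last joint's range is limited). The gripper opens to 85 mm and grips with 20 to 120 N. Pads are 22 mm wide; open, the fingers measure 114 mm over their backs; the gripper's body (76 mm by 85 mm) begins 54 mm behind the grasp point. The pads swing forward as they close: fully open they stand 13 mm farther back than shut.
Start: joints at [-1.324, 0.477, 0.022, 1.555, -0.011, 1.109, -0.083], TCP at [234.494, 632.977, 231.308] pointing down, gripper open.
Joint ranges: [-2.96, 2.96], [-0.34, 2.1], [-1.41, 1.46], [0.24, 2.44], [-1.37, 4.51], [0.17, 1.92], [-2.96, 2.96]. Speed limits (rad/s): [2.39, 2.39, 3.14, 3.14, 3.14, 3.14, 3.14].

### API

Orientations are given as a unit quaternion [x, y, z, w].
In Python, from station import ctrl, claw, kinematics, vision, order, readout gives the robot as it stands. Calls block until the motion is done:
- ctrl.reach(position, orientation): joint-space move of the TCP to a pose.
- ctrl.move_straight(position, feed=150, rot=None): straight line of the TCP; rot=None keeps the orientation; feed is the mean speed in mm/s.
- ctrl.movej(angles): joint-space move.
- claw.command_gripper(opening, grasp_force=None): finger opening in mm; grasp_force is the grip in N (None keeps the last); returns when the fingers have stopped.
- ctrl.dwell(seconds).
- kinematics.inverse_kinematics(position, orientation): joint angles nearest the present ones, or None.
- vision.read_camera(name): name is "side" or "top" or "wrist"; returns a dict with "pixels" (420x560x3 uint8, blue, green, red), "depth" (420x560 float32, mm along the optical axis (not along the pixel's ray), 0 where there is no reading), "mtx" (3x3 intrinsics, pixels), "world_to_cam" (4x4, takes a point from world to camera coordinates); the wrist camera has in their place "mount" (4x4, takes a point from camera to tool coordinates, whose origin is the TCP and whose axes are the flange's). Camera axes: x right, y up, looking along -z (the intrinsics and any distortion apply to the point x, -y, -z); pixel columns grow to the right and rows downward; lengths in mm; the calibration is good to about 2 mm. The wrist camera is an equidistant fisheye: a pixel r from the principal point sees the ray r / f radians off the axis. A picture is of the moment at which its call begins: read the wrist's pose just before it.
A pose or a line that the arm cannot do raises ctrl.IKError and nothing moves.
- order.hand_in(): hands the job in; it is judged then, once.
Readings, each from a call of its own:
- readout.get_time_s(): time.
- readout.get_joint_pos(): joint angles.
- readout.get_dq(): joint speeds.
- readout.get_joint_torque(): joint torques, N m.
- readout.get_tool_pos(): TCP position.
- readout.get_eef_rot(): TCP orientation.
- readout.get_contact_force(): force on the tool from outside, world axes, zero at the start.
- readout.get_torque(): the same for the moment, N m.
- readout.get_opening(): finger opening in mm.
- readout.get_finger_force(): force on a finger pad.
Only numpy, scipy, OpenCV 4.12 (cv2) and the standard library are available. Lean on these libraries where they do the work, as an engineer would, in place of code of your own. Each camera call takes 0.05 s, during which the arm holds its last target. There are 200 camera calls.

## Working session

There is one attempt and no reset: what is moved stays moved. The work goes in short steps, each a Python script; the robot and the scene stay as the last script left them, time stands still between calls to the robot, and variables do not carry over. Pictures are saved under pics/ and viewed, at most 10 in all, crops included, and the job is handed in when it is done.

```bash
ls; mkdir -p pics; python3 - <<'E'
from station import vision,readout
import cv2,numpy as np
for n in("side","top"):
    c=vision.read_camera(n);cv2.imwrite(f"pics/{n}0.png",c["pixels"]);np.savez(f"{n}0.npz",**c)
    print(n,c["mtx"].tolist(),np.round(c["world_to_cam"],4).tolist(),(c["depth"]>0).mean(),[k for k in c])
w=vision.read_camera("wrist");print(w["mtx"],w["mount"])
print(readout.get_time_s(),readout.get_tool_pos(),readout.get_eef_rot())
E
```

```text
pics
side [[457.6424632512641, 0.0, 285.73368264914996], [0.0, 457.6424632512641, 210.61261386598733], [0.0, 0.0, 1.0]] [[-0.9789, -0.204, 0.0074, 584.2821], [0.1806, -0.8488, 0.497, -36.5915], [-0.0951, 0.4879, 0.8677, -1006.3657], [0.0, 0.0, 0.0, 1.0]] 0.9960926870748299 ['pixels', 'depth', 'mtx', 'world_to_cam']
top [[442.28431046626673, 0.0, 280.3324094342821], [0.0, 442.28431046626673, 207.0960515175061], [0.0, 0.0, 1.0]] [[0.0235, -0.9992, -0.0332, 185.6999], [0.9891, 0.0184, 0.1461, -594.5639], [-0.1453, -0.0363, 0.9887, -1006.4199], [0.0, 0.0, 0.0, 1.0]] 0.9956547619047619 ['pixels', 'depth', 'mtx', 'world_to_cam']
[[325.1922621    0.         283.23477918]
 [  0.         325.1922621  210.40906925]
 [  0.           0.           1.        ]] [[-5.85426755e-04  9.58246938e-01  2.85941365e-01  7.32862739e+01]
 [ 9.99999806e-01  4.99574409e-04  3.73191876e-04  9.44470753e-04]
 [ 2.14760984e-04  2.85941527e-01 -9.58247044e-01 -1.41770614e+02]
 [ 0.00000000e+00  0.00000000e+00  0.00000000e+00  1.00000000e+00]]
0.15 [234.37366881 632.54034647 230.56884572] [ 1.76484096e-01  9.84303254e-01 -6.80260809e-04 -6.99737234e-05]
```

View pics/side0.png

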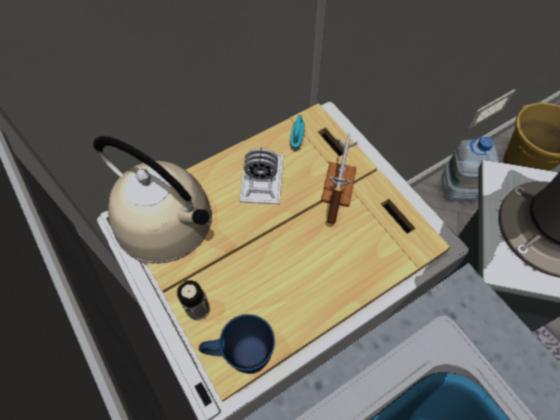

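View pics/top0.png

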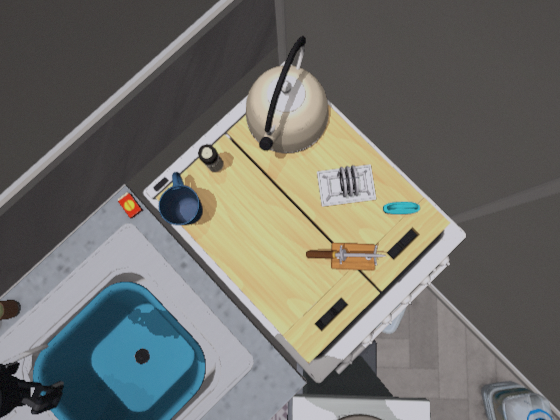

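Side view: drainer at about (261,178), rest at (339,183), pin handle end (333,218), tip (346,138). Top view: drainer at (346,185), rest at (354,257), handle end (308,255), tip (384,256), so the pin points to the robot's right, nearly along the drainer's x.

```bash
cat > h.py <<'E'
import numpy as np,cv2
def cloud(c):
    K,T,d=c["mtx"],c["world_to_cam"],c["depth"]
    v,u=np.mgrid[0:420,0:560]
    p=np.stack([(u-K[0,2])/K[0,0]*d,-(v-K[1,2])/K[1,1]*d,-d],-1)
    return (p-T[:3,3])@T[:3,:3]
def ray(c,u,v):
    K,T=c["mtx"],c["world_to_cam"]; R=T[:3,:3]
    return -R.T@T[:3,3],R.T@np.array([(u-K[0,2])/K[0,0],-(v-K[1,2])/K[1,1],-1.])
def onz(c,u,v,z):
    o,d=ray(c,u,v);return o+d*(z-o[2])/d[2]
E
python3 - <<'E'
import numpy as np,cv2
from h import *
np.set_printoptions(precision=1,suppress=True)
boxes={"top":{"drain":(310,155,385,215),"rest":(300,232,390,280)},"side":{"drain":(232,140,292,210),"rest":(318,130,362,228)}}
for n in("top","side"):
    c=dict(np.load(n+"0.npz"));P=cloud(c);im=c["pixels"].astype(int);hsv=cv2.cvtColor(c["pixels"],cv2.COLOR_BGR2HSV)
    def box(k):
        a,b,e,f=boxes[n][k];m=np.zeros((420,560),bool);m[b:f,a:e]=1;return m
    print(n,"board z",np.median(P[...,2][(P[...,2]>40)&(P[...,2]<75)]))
    # tray: low-saturation pixels
    m=box("drain")&(hsv[...,1]<50)&(hsv[...,2]>110)
    m=cv2.morphologyEx(m.astype(np.uint8),cv2.MORPH_CLOSE,np.ones((9,9)))
    q=np.array([onz(c,u,v,62) for v,u in np.argwhere(m)]); r=cv2.minAreaRect(q[:,:2].astype(np.float32))
    print(" tray",r)
    pl=P[box("drain")&(P[...,2]>120)];print(" plates",len(pl),pl.mean(0),pl.min(0),pl.max(0),np.linalg.svd(pl-pl.mean(0))[2][2] if len(pl) else 0)
    r_=P[box("rest")&(P[...,2]>100)];mu=r_.mean(0);V=np.linalg.svd(r_-mu)[2][0];t=(r_-mu)@V
    print(" pin-ish",len(r_),mu,V,r_[t.argmin()],r_[t.argmax()])
    f=box("rest")&(hsv[...,1]>110)&(P[...,2]>66)&(P[...,2]<78)
    f=P[f];print(" foot",len(f),f.mean(0),cv2.minAreaRect(f[:,:2].astype(np.float32)))
    a,b,e,g=boxes[n]["drain"];cv2.imwrite(f"pics/{n}_c.png",0) if 0 else None
t=cv2.imread("pics/top0.png")[150:285,295:405];s=cv2.imread("pics/side0.png")[120:230,230:370]
cv2.imwrite("pics/tc.png",cv2.resize(t,None,fx=5,fy=4.4,interpolation=2)[:600]);cv2.imwrite("pics/sc.png",cv2.resize(s,None,fx=5,fy=5,interpolation=2))
E
```

```text
top board z 57.081609483119436
 tray ((655.13671875, 28.515853881835938), (103.96744537353516, 164.3114013671875), 8.606171607971191)
 plates 344 [631.8  49.4 176.2] [437.5  24.9 120. ] [ 675.3  160.  1088.1] [-0.2  1.  -0.2]
 pin-ish 432 [475.5  55.6 173.1] [-0.   0.1  1. ] [470.5  99.  100.1] [ 437.5  160.  1088.1]
 foot 814 [475.4  28.1  70.5] ((477.0528259277344, 29.860084533691406), (97.57646942138672, 59.71861267089844), 89.3374252319336)
side board z 57.873121178153355
 tray ((638.2048950195312, 26.787002563476562), (95.9614486694336, 163.6173553466797), 6.585415840148926)
 plates 564 [636.3  61.7 155.3] [482.9  23.2 120.1] [676.  579.1 887.1] [-0.1  0.8 -0.6]
 pin-ish 516 [477.   73.5 162. ] [-0.  -0.6 -0.8] [482.9 579.1 887.1] [481.1  -4.8 152.5]
 foot 761 [475.8  30.7  71.4] ((476.17633056640625, 28.533708572387695), (102.53164672851562, 59.86558532714844), 88.71401977539062)
```

View pics/tc.png

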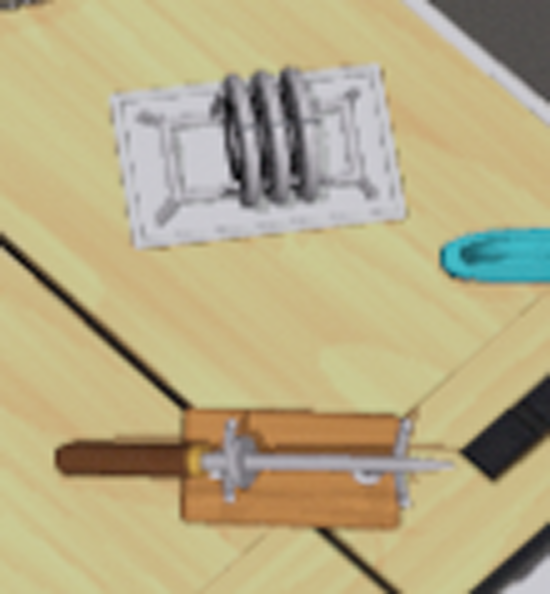

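View pics/sc.png

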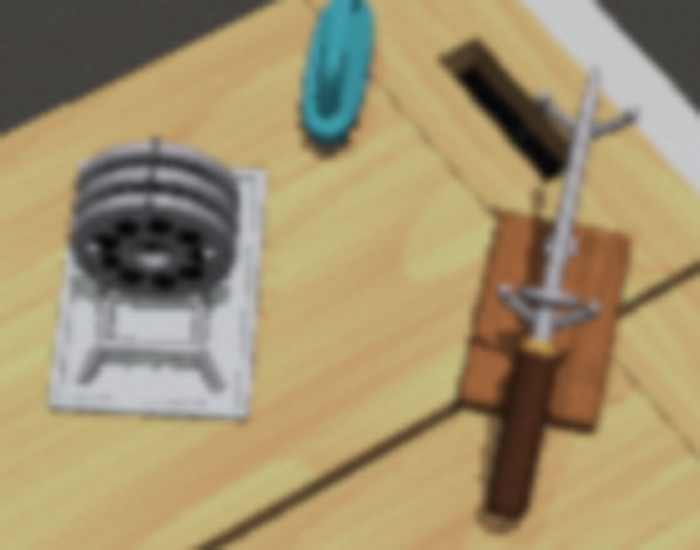

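Crops: tray corners (top crop) about (113,97), (380,65), (405,215), (137,248). The pin lies along the foot, pointing right, and the three plates are left of the tray's centre line. Now refine with largest contours and outlier removal.

```bash
python3 - <<'E'
import numpy as np,cv2
from h import *
np.set_printoptions(precision=1,suppress=True)
top=dict(np.load("top0.npz"));side=dict(np.load("side0.npz"))
for z in (60,64):
  q=np.array([onz(top,295+x/5,150+y/4.4,z) for x,y in((113,97),(380,65),(405,215),(137,248))])
  q2=np.array([onz(side,230+x/5,120+y/5,z) for x,y in((265,170),(245,418),(50,408))])
  print("top corners",q.mean(0),[np.linalg.norm(q[i]-q[i-1]) for i in range(4)],[np.degrees(np.arctan2(*(b-a)[1::-1])) for a,b in((q[0],q[1]),(q[3],q[2]))])
  print("side",(q2[0]+q2[2])/2,np.linalg.norm(q2[0]-q2[1]),np.linalg.norm(q2[1]-q2[2]),np.degrees(np.arctan2(*(q2[0]-q2[1])[1::-1])))
boxes={"top":{"drain":(310,155,385,215),"rest":(300,232,390,280)},"side":{"drain":(232,140,292,210),"rest":(318,130,362,228)}}
for n,c in(("top",top),("side",side)):
    P=cloud(c);hsv=cv2.cvtColor(c["pixels"],cv2.COLOR_BGR2HSV)
    def sel(k,m):
        a,b,e,f=boxes[n][k];o=np.zeros((420,560),bool);o[b:f,a:e]=1;o&=m;return P[o]
    Z=P[...,2]
    pl=sel("drain",(Z>112)&(Z<150));mu=np.median(pl,0);pl=pl[np.linalg.norm(pl-mu,axis=1)<45]
    lo,hi=np.percentile(pl,[1,99],0);print(n,"plates",len(pl),pl.mean(0),lo,hi)
    h=sel("rest",(Z>78)&(Z<135)&(hsv[...,1]>90)&(hsv[...,2]<130)&(P[...,1]>66));
    lo,hi=np.percentile(h,[1,99],0);V=np.linalg.svd(h-h.mean(0))[2][0];print(n,"handle",len(h),h.mean(0),lo,hi,V)
    s=sel("rest",(Z>118)&(Z<185)&(hsv[...,1]<70)&(P[...,1]<60)&(abs(P[...,0]-476)<12));V=np.linalg.svd(s-s.mean(0))[2][0];print(n,"shaft",len(s),s.mean(0),np.percentile(s,[1,99],0),V)
E
```

```text
top corners [643.1  42.4  60. ] [np.float64(82.98931507620053), np.float64(127.47634687066598), np.float64(82.39876504945414), np.float64(126.52585032464626)] [np.float64(-81.14733834692818), np.float64(-80.87411393576798)]
side [640.8  42.4  60. ] 129.54442848694075 82.24025252481783 -81.77871495652833
top corners [642.3  42.9  64. ] [np.float64(82.66642252197674), np.float64(126.98036539152729), np.float64(82.07817019110051), np.float64(126.0335670114371)] [np.float64(-81.14733834692821), np.float64(-80.87411393576792)]
side [640.  45.  64.] 128.9179433850294 81.8425334288599 -81.77871495652833
top plates 397 [639.7  44.8 131.5] [608.4  24.8 113.4] [673.9  64.4 144.9]
top handle 186 [479.1 107.7 101.2] [470.5  80.3  83.4] [486.  136.4 117. ] [-0.  -0.9  0.5]
top shaft 173 [476.7  19.4 146.5] [[464.7 -21.6 119.8]
 [487.5  58.  168.8]] [-0.  -0.9  0.5]
side plates 640 [640.2  47.6 131.4] [608.4  25.5 112.6] [674.9  63.5 144.9]
side handle 302 [477.8 107.5 101.1] [468.9  78.2  82.5] [486.5 135.8 118.6] [-0.  -0.9  0.5]
side shaft 189 [476.1  17.9 148. ] [[464.9 -24.4 120.7]
 [486.9  59.9 170.4]] [ 0.   0.9 -0.5]
```

Estimates: drainer centre (641.5, 43), x at -81.2°; rest centre (476.6, 29), x at -91°. The tray and foot sizes, plate extents and handle position all agree with the given figures within 2 mm. Next, plan the waypoints and check IK for both grasp flips.

```bash
cat >> h.py <<'E'
from scipy.spatial.transform import Rotation as Rn
DR=np.array([641.5,43.,110.]);DY=np.radians(-81.2)
RE=np.array([476.6,29.,58.]);RY=np.radians(-91.)
def axis(yaw,tilt):
    t=np.radians(tilt);return np.array([np.cos(yaw)*np.cos(t),np.sin(yaw)*np.cos(t),np.sin(t)])
def tool(o,yaw,tilt,s=1,grip=50.):
    """TCP pose that holds the pin with origin o; s=+1: tool x along pin"""
    a=axis(yaw,tilt);n=axis(yaw,tilt+90.);z=-n;x=s*a
    return np.asarray(o)-grip*a+19*z, Rn.from_matrix(np.c_[x,np.cross(z,x),z]).as_quat()
def dpin(dx,dz=0,dy=0): # pin origin in drainer frame, rel. drainer_axis
    a=axis(DY,0);return DR+dx*a+np.array([0,0,dz])+dy*np.array([-a[1],a[0],0])
def rpin(dx=0,dz=0):
    a=axis(RY,0);return RE+(-26.2+dx)*a+np.array([0,0,66.8+dz])
E
python3 - <<'E'
from station import kinematics as k
from h import *
np.set_printoptions(precision=2,suppress=True)
print(rpin(),dpin(0))
for s in(1,-1):
  for nm,p in (("pre",tool(rpin()+100*axis(RY,120),RY,30,s)),("grasp",tool(rpin(),RY,30,s)),("up",tool(rpin(0,80),RY,30,s)),
    ("preins",tool(dpin(-130),DY,0,s)),("ins",tool(dpin(-25),DY,0,s)),("insup",tool(dpin(-25,100),DY,30,s))):
    print(s,nm,p[0],k.inverse_kinematics(*p))
E
```

```text
[477.06  55.2  124.8 ] [641.5  43.  110. ]
1 pre [478.52 138.98 169.95] [-0.55  0.43 -0.15  1.9   0.48  1.22  2.16]
1 grasp [477.65  88.99  83.35] [-0.52  0.53 -0.1   2.01  0.56  1.02  2.11]
1 up [477.65  88.99 163.35] [-0.5   0.4  -0.12  1.97  0.5   1.16  2.21]
1 preins [613.96 220.88  91.  ] [-0.25  0.6  -0.27  1.71  0.2   0.85  2.69]
1 ins [630.03 117.12  91.  ] [-0.13  0.58 -0.2   1.74  0.15  0.83  2.89]
1 insup [632.5  101.11 168.55] [-0.41  0.57 -0.13  1.67  0.6   1.19  2.46]
-1 pre [478.52 138.98 169.95] [-1.12  0.48  0.59  1.94  0.2   1.09 -0.68]
-1 grasp [477.65  88.99  83.35] [-1.03  0.6   0.56  2.04  0.19  0.86 -0.67]
-1 up [477.65  88.99 163.35] [-1.07  0.46  0.6   2.    0.23  1.03 -0.65]
-1 preins [613.96 220.88  91.  ] [-0.73  0.62  0.4   1.74 -0.31  0.84 -0.03]
-1 ins [630.03 117.12  91.  ] [-0.63  0.62  0.49  1.78 -0.38  0.83  0.2 ]
-1 insup [632.5  101.11 168.55] [-0.93  0.64  0.63  1.71  0.18  1.02 -0.33]
```

```bash
python3 - <<'E'
from station import *
from station import ctrl,claw,readout,vision
from h import *
np.set_printoptions(precision=2,suppress=True)
s=-1
claw.command_gripper(50,100)
ctrl.reach(*tool(rpin()+100*axis(RY,120),RY,30,s))
print(readout.get_time_s(),readout.get_tool_pos())
p,q=tool(rpin(),RY,30,s)
ctrl.move_straight(p,feed=120,rot=q)
print(readout.get_tool_pos(),readout.get_contact_force())
claw.command_gripper(5,100)
print(readout.get_opening(),readout.get_finger_force(),readout.get_contact_force(),readout.get_time_s())
p,q=tool(rpin(0,70),RY,30,s)
ctrl.move_straight(p,feed=100,rot=q)
ctrl.reach(*tool(dpin(-135,60),DY,0,s))
p,q=tool(dpin(-135,0),DY,0,s);ctrl.move_straight(p,feed=120,rot=q);ctrl.dwell(.2)
print(readout.get_opening(),readout.get_tool_pos(),p,readout.get_contact_force(),readout.get_time_s())
for n in("side","top"):
    c=vision.read_camera(n);np.savez(f"{n}1.npz",**c)
t,sd=[np.load(f"{n}1.npz")["pixels"] for n in("top","side")]
cv2.imwrite("pics/c1.png",np.hstack([cv2.resize(t[140:240,260:390],None,fx=3,fy=3,interpolation=2),cv2.resize(sd[120:220,210:340],None,fx=3,fy=3,interpolation=2)]))
E
```

```text
2.5667 [478.58 140.39 169.88]
[478.1   89.57  83.67] [ 0.15  0.28 -0.76]
15.339469742602544 97.54194974899292 [1.04 0.4  1.97] 3.9667
14.970717652459065 [613.81 226.04  92.02] [613.2  225.82  91.  ] [-0.29  0.16  0.27] 6.4333
```

View pics/c1.png

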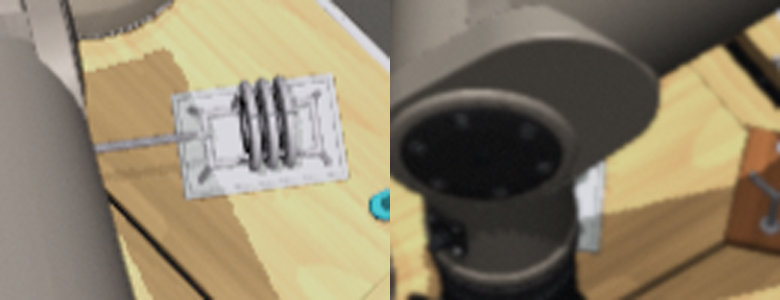

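The top view shows the shaft and tip at crop (197,135), pixel (326,185), pointing at the plates' middle. In the side view the arm hides it. Measure the shaft from the top camera's depth.

```bash
python3 - <<'E'
from h import *
np.set_printoptions(precision=2,suppress=True)
c=dict(np.load("top1.npz"));P=cloud(c)
m=np.zeros((420,560),bool);m[178:196,294:332]=1
m&=(P[...,2]>95)&(P[...,2]<130)
q=P[m];print(len(q))
a=axis(DY,0);l=np.array([-a[1],a[0],0])
x=(q-DR)@a;y=(q-DR)@l;z=q[:,2]
for b in range(-110,-30,10):
    k=(x>=b)&(x<b+10)
    if k.any():print(b,k.sum(),np.median(y[k]),y[k].min(),y[k].max(),np.percentile(z[k],[50,90]))
v,u=np.nonzero(m);print("tip px",u.max(),onz(c,u.max(),v[u==u.max()].mean(),110),dpin(-43))
# plates lateral extent in same view
m=np.zeros((420,560),bool);m[155:215,332:372]=1
m&=(P[...,2]>100)&(P[...,2]<150);q=P[m];x=(q-DR)@a;y=(q-DR)@l
print("plates x",np.percentile(x,[1,99]),"y",np.percentile(y,[1,99]),"z",q[:,2].max())
# per-plate lateral: slices
for X in(-13,0,13):
    k=abs(x-X)<4.5;print(X,k.sum(),np.percentile(y[k],[2,98]).mean(),np.median(x[k]))
E
```

```text
108
-110 12 0.34567614283070713 -2.2989655632531076 3.06002155580732 [109.52 111.5 ]
-100 16 0.4441429575550907 -2.7755601024273884 3.896402540379948 [109.23 110.86]
-90 12 -0.3225398479482966 -2.7323462710096402 2.0031490390945303 [110.43 112.01]
-80 15 0.20970076177324243 -3.315991692756007 4.114590913609138 [109.64 112.16]
-70 14 0.24283131829725355 -3.391854233200873 3.5880461301448756 [109.81 111.15]
-60 11 0.2053974838788717 -2.0600785571359137 3.5478961935435684 [108.84 110.94]
-50 6 0.9309452711995042 -0.6621258211662716 2.188412797485806 [107.27 108.33]
tip px 329 [634.53  87.75 110.  ] [634.92  85.49 110.  ]
plates x [-20.74  15.53] y [-32.16  33.29] z 146.7777383695995
-13 142 0.04445057792173124 -15.663418403820497
0 148 0.32866343503431494 -3.163386727353184
13 154 -0.3856551083143316 9.869257725711439
```

Shaft is within 0.5 mm laterally and about 2 mm low, so raise it 1.5 mm and insert, watching the force.

```bash
python3 - <<'E'
from station import ctrl,readout,vision
from h import *
np.set_printoptions(precision=2,suppress=True)
s=-1
f0=readout.get_contact_force()
for dx in(-135,-110,-95,-80,-65,-50,-38,-26):
    p,q=tool(dpin(dx,1.5),DY,0,s);ctrl.move_straight(p,feed=50,rot=q)
    f=readout.get_contact_force()-f0;print(dx,f,readout.get_time_s())
    if np.linalg.norm(f)>8: print("STOP");break
ctrl.dwell(.2)
c=vision.read_camera("top");np.savez("top2.npz",**c)
cv2.imwrite("pics/c2.png",cv2.resize(c["pixels"][140:240,260:390],None,fx=4,fy=4,interpolation=2))
E
```

```text
-135 [1.18 0.82 0.19] 6.7833
-110 [-0.13  1.29  1.13] 7.4333
-95 [0.14 0.13 0.72] 7.8833
-80 [ 0.97  0.13 -0.1 ] 8.3333
-65 [ 0.95  0.91 -0.35] 8.7833
-50 [1.54 0.78 0.35] 9.2333
-38 [0.33 0.48 1.07] 9.625
-26 [1.84 0.85 0.19] 10.0167
```

View pics/c2.png

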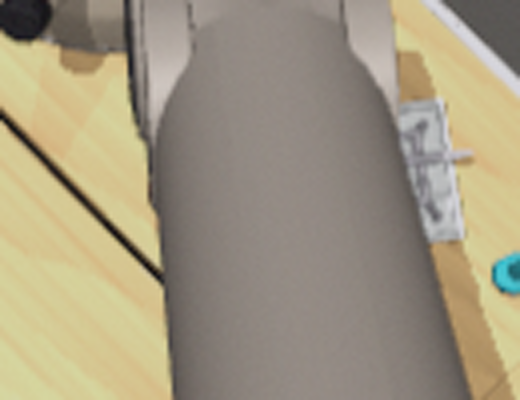

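The tip shows beyond the tray at crop (470,155) and there was no contact force, so the pin is through all three plates. Lift, then tilt tip up.

```bash
python3 - <<'E'
from station import ctrl,readout,vision,claw
from h import *
np.set_printoptions(precision=2,suppress=True)
s=-1
f0=readout.get_contact_force();m0=readout.get_torque()
def go(o,yaw,t,feed):
    p,q=tool(o,yaw,t,s);ctrl.move_straight(p,feed=feed,rot=q);print(t,readout.get_contact_force()-f0,readout.get_torque()-m0,readout.get_opening(),readout.get_time_s())
go(dpin(-26,12),DY,2,30)
go(dpin(-26,35),DY,4,40)
go(dpin(-26,75),DY,8,50)
go(dpin(-26,110),DY,30,40)
ctrl.dwell(.2)
for n in("side","top"):
    c=vision.read_camera(n);np.savez(f"{n}3.npz",**c)
t,sd=[np.load(f"{n}3.npz")["pixels"] for n in("top","side")]
cv2.imwrite("pics/c3.png",np.hstack([cv2.resize(t[120:240,260:390],None,fx=3,fy=3,interpolation=2),cv2.resize(sd[100:220,210:340],None,fx=3,fy=3,interpolation=2)]))
E
```

```text
2 [-0.6   0.46 -1.2 ] [ 0.27  0.07 -0.02] 15.220923161322805 10.7083
4 [-0.76  0.38 -2.56] [0.31 0.03 0.04] 15.232739120875435 11.3917
8 [-1.14 -0.34 -1.21] [ 0.48  0.09 -0.02] 14.833773418379367 12.275
30 [-0.11  0.11 -2.27] [0.96 0.13 0.02] 15.035276237959183 13.0083
```

View pics/c3.png

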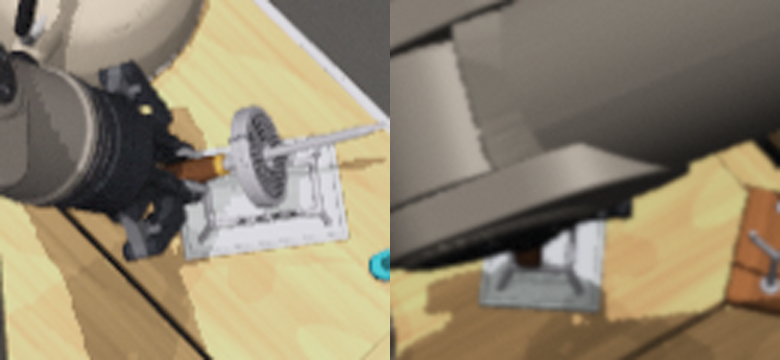

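The drainer is empty, all three plates are stacked against the collar, and the pin is tip up; the load of about 2.3 N matches. Carry it above the rest and check the pin's line there.

```bash
python3 - <<'E'
from station import ctrl,readout,vision,claw
from h import *
np.set_printoptions(precision=2,suppress=True)
s=-1
def go(o,yaw,t,feed):
    p,q=tool(o,yaw,t,s);ctrl.move_straight(p,feed=feed,rot=q)
go(dpin(-46,120),DY,30,80)
go(rpin(0,90),RY,30,80);ctrl.dwell(.4)
o=rpin(0,90);print(readout.get_tool_pos(),tool(o,RY,30,s)[0],readout.get_time_s())
c=vision.read_camera("top");np.savez("top4.npz",**c);P=cloud(c)
sd=vision.read_camera("side");np.savez("side4.npz",**sd)
a=axis(RY,30);l=np.cross([0,0,1],axis(RY,0));n=axis(RY,120)
for nm,C in(("top",P),("side",cloud(sd))):
    r=C-o;x=r@a;y=r@l;z=r@n
    m=(abs(y)<9)&(abs(z)<12)&(x>28)&(x<96)
    print(nm,m.sum())
    for b in range(28,96,8):
        k=m&(x>=b)&(x<b+8)
        if k.sum()>2:print(b,k.sum(),np.median(y[k]),np.percentile(z[k],[20,50,90]))
    print("xmax",x[m].max() if m.any() else 0)
cv2.imwrite("pics/c4.png",np.hstack([cv2.resize(c["pixels"][200:320,270:400],None,fx=3,fy=3,interpolation=2),cv2.resize(sd["pixels"][100:220,270:400],None,fx=3,fy=3,interpolation=2)]))
E
```

```text
[477.67  88.98 173.35] [477.65  88.99 173.35] 16.2417
top 111
28 16 0.018104682131236116 [-2.34 -1.04  0.61]
36 16 0.04686368981290773 [-2.57 -1.5   0.49]
44 15 1.060955901895999 [-2.8  -0.29  0.33]
52 18 -0.492606831332579 [-3.35 -1.57  1.11]
60 12 -0.43385028333408 [-2.92 -1.    0.25]
68 13 -0.4013070493214113 [-1.87 -1.01  0.07]
76 13 -0.30428897106734165 [-3.82 -1.99 -0.48]
84 8 -0.08804301372225945 [-4.44 -3.56 -1.71]
xmax 91.54339526073082
side 0
xmax 0
```

View pics/c4.png

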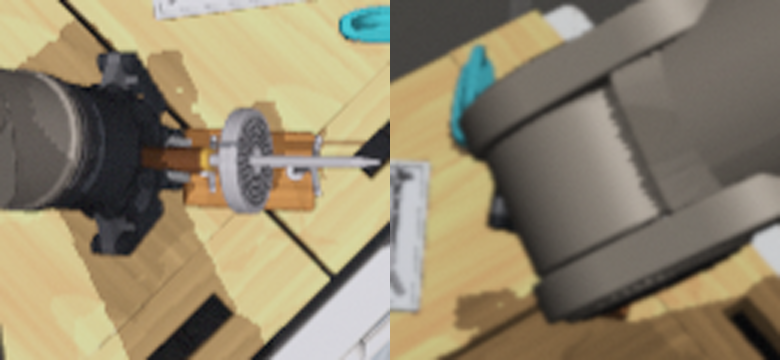

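The pin is parallel to plan, laterally within 0.5 mm and axially right, and sits about 2–3 mm low in the hand. Lower it with force watching, 2 mm toward the high side so the collar clears the low fork.

```bash
python3 - <<'E'
from station import ctrl,readout,vision,claw
from h import *
np.set_printoptions(precision=2,suppress=True)
s=-1
def go(dz,feed):
    p,q=tool(rpin(2,dz),RY,30,s);ctrl.move_straight(p,feed=feed,rot=q)
go(90,40);go(14,60);ctrl.dwell(.2)
f0=readout.get_contact_force()
for dz in np.arange(12,-4,-1.):
    go(dz,15);ctrl.dwell(.1);f=readout.get_contact_force()-f0;print(dz,f,round(readout.get_time_s(),2))
    if f[2]>5 or np.linalg.norm(f)>10:break
c=vision.read_camera("top");np.savez("top5.npz",**c)
cv2.imwrite("pics/c5.png",cv2.resize(c["pixels"][210:300,280:400],None,fx=5,fy=5,interpolation=2))
E
```

```text
12.0 [-0.36 -0.34  0.28] 18.59
11.0 [-0.61  0.04 -0.68] 18.94
10.0 [-0.27 -1.12  0.32] 19.29
9.0 [-0.19 -0.91 -0.26] 19.64
8.0 [-0.66 -0.05 -0.16] 19.99
7.0 [-0.59 -0.24 -0.56] 20.34
6.0 [-0.07 -0.13 -0.01] 20.69
5.0 [ 0.28  0.72 -0.21] 21.04
4.0 [ 0.12  1.06 -1.49] 21.39
3.0 [0.67 1.31 1.16] 21.74
2.0 [0.75 1.26 2.23] 22.09
1.0 [2.14 1.55 7.41] 22.44
```

View pics/c5.png

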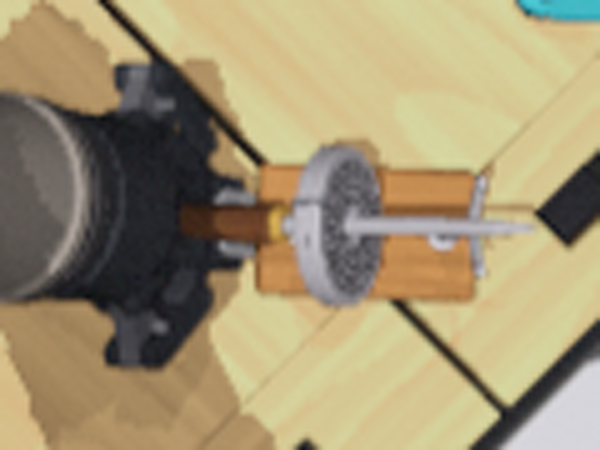

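The shaft sits in the high fork (crop 480,225) and the tip is at pixel (386,255.6), against (385.4,255.7) at the start. Release and back off.

```bash
python3 - <<'E'
from station import ctrl,readout,vision,claw
from h import *
np.set_printoptions(precision=2,suppress=True)
s=-1
claw.command_gripper(21,20);ctrl.dwell(.3);claw.command_gripper(50);ctrl.dwell(.2)
p,q=tool(rpin(2,1)+130*axis(RY,120),RY,30,s);ctrl.move_straight(p,feed=80,rot=q)
ctrl.reach(*tool(rpin(-170,200),RY,30,s));ctrl.dwell(.5)
print(readout.get_time_s(),readout.get_contact_force())
c={n:vision.read_camera(n) for n in("top","side")}
a=axis(RY,30);l=np.cross([0,0,1],axis(RY,0));n=axis(RY,120);o=rpin()
for nm in c:
  for tag,cc in(("before",dict(np.load(nm+"0.npz"))),("after",c[nm])):
    r=cloud(cc)-o;x=r@a;y=r@l;z=r@n
    h=(abs(y)<14)&(abs(z)<14)&(x>-100)&(x<-25);k=(abs(y)<9)&(abs(z)<9)&(x>30)&(x<100)
    print(nm,tag,"handle",h.sum(),np.median(y[h]),np.median(z[h]),np.percentile(x[h],[1,99]),"shaft",k.sum(),np.median(y[k]),np.median(z[k]),np.percentile(x[k],99))
cv2.imwrite("pics/c6.png",np.hstack([cv2.resize(c["top"]["pixels"][210:300,290:400],None,fx=3.5,fy=3.5,interpolation=2),cv2.resize(c["side"]["pixels"][130:220,290:400],None,fx=3.5,fy=3.5,interpolation=2)]))
E
```

```text
26.5 [0.12 0.69 0.13]
top before handle 215 0.5791512590448502 5.570250683428025 [-90.26 -25.47] shaft 97 0.6180625922171528 0.7005128575639337 88.54504377724801
top after handle 202 0.6298139735926485 5.5233636071796735 [-87.97 -25.85] shaft 103 0.4958694515708046 0.9697337974775522 90.20623953104902
side before handle 295 -0.08783112045333724 5.845795822795227 [-90.2 -25.6] shaft 119 -0.41589200453481234 1.3776031221597211 92.05431249669351
  return _methods._mean(a, axis=axis, dtype=dtype,
  ret = ret.dtype.type(ret / rcount)
Traceback (most recent call last):
IndexError: index -1 is out of bounds for axis 0 with size 0
```

The pin lies within 2 mm of where it started; the script error only came from the arm hiding the side view. One last look before handing in.

```bash
python3 - <<'E'
from station import vision,readout
import cv2
c=vision.read_camera("top")
cv2.imwrite("pics/c6.png",cv2.resize(c["pixels"][140:300,290:430],None,fx=3.7,fy=3.7,interpolation=2))
E
```

```text
(no output)
```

View pics/c6.png

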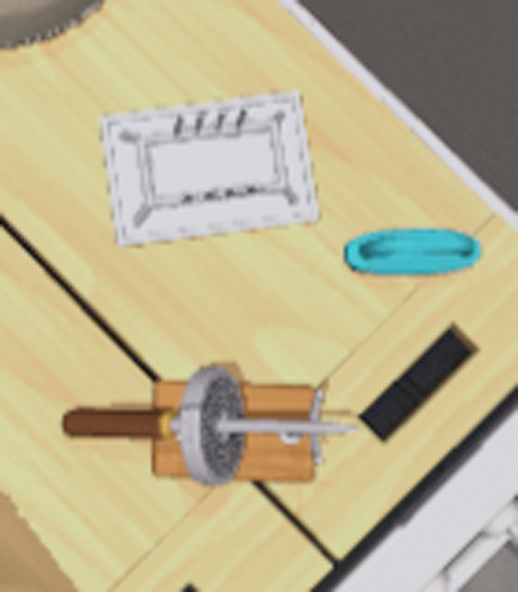

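The pin lies in both forks (high fork at crop 318,427) with the plates stacked at the collar (215,425). The drainer is empty, the brush is untouched and the gripper is clear.

```bash
python3 -c "
from station import order,readout
print(order.hand_in(),readout.get_time_s())"
```

```text
the job is handed in; nothing more can be done
the job is handed in; nothing more can be done
```

The job is handed in, at about 27 s of the 51 s allowed: all three plates are threaded on the pin, which lies back in both forks within about 2 mm of where it started (measured from the top camera), with the gripper clear; the hand-in call gave no verdict.

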